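# Unhook a hive frame and hang it snug in the hive box

### The arm

A 7-joint arm with a two-finger parallel gripper is mounted at the origin on the work surface. World frame = base frame: x ahead of the robot, y to its left, z up, the work surface at z = 0. Lengths are in m, angles in rad, forces in N, time in s.
With the tool pointing down it reaches from about 0.425 to 0.95 m from the base axis. Payload 4.7 kg.
Tool frame: the origin (TCP) lies on the centre line of the jaws, within the pads' length; the fingertips stand robot.nose_length ahead of it and the grasp point (between the pads) lies 8 mm behind it (robot.nose_length is the distance from the TCP to the fingertips, in m); z points along the fingers, y is the line along which they close (so a half turn about z gives the same grasp; the last joint's range is limited). The gripper opens to 85 mm and grips with 20 to 120 N. Pads are 22 mm wide; open, the fingers measure 114 mm over their backs; the gripper's body (76 mm by 85 mm) begins 54 mm behind the grasp point. The pads swing forward as they close: fully open they stand 13 mm farther back than shut.
Start: joints at [1.222, 0.469, -0.049, 1.532, 0.024, 1.141, -0.082], TCP at [0.212, -0.641, 0.219] pointing down, gripper open.
Joint ranges: [-2.59, 2.59], [-0.33, 1.99], [-1.39, 1.29], [0.1, 2.45], [-1.04, 4.18], [0.21, 1.99], [-2.66, 2.66]. Speed limits (rad/s): [2.57, 2.57, 3.14, 3.14, 3.14, 3.14, 3.14].

### API

Orientations are given as [roll, pitch, yaw] about the fixed x, y, z axes, in that order (R = Rz(yaw) Ry(pitch) Rx(roll)).
In Python, from plant import robot gives the robot as it stands. Calls block until the motion is done:
- robot.goto(position, orientation): joint-space move of the TCP to a pose.
- robot.move_straight(position, vel=0.15, attitude=None, contact_N=None): straight line of the TCP; attitude=None keeps the orientation; vel is the mean speed in m/s. With contact_N (N) it stops when the force on the tool has changed by that much, and returns True; else False.
- robot.move_joints(angles): joint-space move.
- robot.grip(opening, strength=None): opening from 0.0 (shut) to 1.0 (fully open); strength is the grip in N (None keeps the last); returns when the fingers have stopped.
- robot.sleep(seconds).
- robot.inverse_kinematics(position, orientation): joint angles nearest the present ones, or None.
- robot.sense(): the state.
- robot.grab_frame(name): name is "scene" or "top" or "wrist"; returns a dict with "image" (420x560x3 uint8, red, green, blue), "range_z" (420x560 float32, m along the optical axis (not along the pixel's ray), 0 where there is no reading), "fx", "fy", "cx", "cy" (pixels), "dist_coeffs" ([k1, k2, p1, p2, k3] as OpenCV has them; the pictures are not rectified), "R" (3x3) and "t" (3): a world point X has camera coordinates R X + t. Camera axes: x right, y down, z forward; pixel columns grow to the right and rows downward; lengths in m; the calibration is good to about 2 mm. A picture is of the moment at which its call begins.
A pose or a line that the arm cannot do raises robot.IKError and nothing moves.
- robot.close_job(): hands the job in; it is judged then, once.
The state is a dict: "t": time; "joint_pos": joint angles; "joint_velocities": joint speeds; "effort": joint torques, N m; "tcp_pos": TCP position; "tcp_rot": TCP orientation; "wrist_force": force on the tool from outside, world axes, zero at the start; "torque": the same for the moment, N m; "opening": opening from 0.0 (shut) to 1.0 (fully open); "gripper_force": force on a finger pad.
Only numpy, scipy, OpenCV 4.12 (cv2) and the standard library are available. Lean on these libraries where they do the work, as an engineer would, in place of code of your own. Each camera call takes 0.05 s, during which the arm holds its last target. There are 200 camera calls.

### The job

Unhook the empty frame from the bench rack: ease it up through its two deep hooks, which may lean a little, until its top bar is past their upturned tips, without dragging hard on the hooks, and only then draw it out towards you. Lower it gently, never letting it fall, to hang on the runners of the small hive box, in the free space on the robot's side of the two frames already there, then gently push it along the runners until its shoulders sit snug against the nearer of them. Force nothing, and leave the two frames, the box and everything else on the table where they are.

Things in the scene. Friction and masses are not known exactly. Their poses are not given: they have to be found in the camera images.
- frame_bar (a point): Centre of the empty frame's top bar, mid-length and mid-section: the bar is pine, 264 long (its y axis), 22 wide (x), 10 thick (z up); this point is 105 mm above the frame's underside. The bar lies in the two hooks at the start; between them it is free to be gripped across its width.
- frame: The empty pine hive frame, 170 to 290 g, 110 high; origin at the centre of its underside. Open window 92 high under the top bar; side bars' outer faces at y = +-112.5, their upper 40 mm are spacing shoulders 34 wide in x, 22 wide below; bottom bar 225 long, 18 wide, 8 thick.
- rack: Dark steel bench rack, fixed; base 130 x 210 x 8; origin on the table below the hooks' seats. Its -x side faces the robot: the hooks open that way. Uprights at x 32 to 40, y = +-75, 144 high; from each an arm reaches under its hook, underside 132 above the table: the frame's bottom bar meets it if the frame is lifted about 74 mm.
- hook_seat (a point): Midway between the two hooks, level with their seats, 150 above the table; axes as the rack's. Bright flat steel J hooks 14 wide at y = +-70, the bar resting on a round bolt sleeve in each; an upturned prong at -x ends 55 above the seat, a back leg at +x 66 above it. 29 mm between them, 25.5 at the prong's curled-in tip. Kept lightly against the straight back legs, the 22 mm bar clears the curl. Rigid.
- hook_tips (a point): Middle between the two prong tips' tops if the hooks were upright (55 above the seats, 14 mm to -x). Both are bolted on alike, leaning about their seats up to 11 degrees to -x or +x, so the true tips are up to 11 mm off in x. The lean is not measured: follow it by feel. The bar, lifted 60 to 70 mm, is past the tips; 60 mm out to -x the frame is clear.
- box: Small pine hive box without lid, fixed, 226 (x) x 282 (y) x 140 high, a cleat 14 deep on its near and far walls; origin under its middle, x from the robot's side to the far side. Inside 190 (x) by 238 (y), floor 10 high. Two frames with wax hang at its far (+x) side; the rest is free.
- box_top (a point): Middle of the box at runner level, 126 above the table (the rim is 14 higher); axes as the box's. An aluminium runner lies in a rebate along each side wall (y); the bars' ends rest on them. The rebates are 271 apart at their outer faces, so a 264 bar has 3.5 mm spare at each end. A hanging frame's bar centre is 5 mm above this level.
- next: The nearer of the two frames in the box: same wood and sizes as the empty one, with a yellow wax sheet, 260 g, loose; packed against the farther frame and that against the far wall, so it hardly yields (a frame alone slides on the runners at 1 to 4 N). Origin at the centre of its underside.
- next_bar (a point): Centre of the nearer frame's top bar; x away from the robot's side, y along the bar. The empty frame is snug when its bar's centre is 34 mm to the -x side of this, shoulders touching.
- last: The farther of the two frames in the box, like the nearer one; origin at the centre of its underside.
- glue: Yellow glue bottle, 56 diameter, 150 high, at the back of the table. Not part of the job.
- hammer: Hammer, 240 long, lying on the right of the table. Not part of the job.
- strip: Pine strip 200 x 22 x 12, lying at the back. Not part of the job.
- pins: Steel tin of pins, 70 diameter, 55 high, at the back. Not part of the job.
- pen: Orange wood-burning pen without lead, 160 long, lying on the right of the table. Not part of the job.
- square: Try square, dark wooden stock and 160 mm steel blade, lying on the left of the table. Not part of the job.
There are look-alikes about, which are no part of the job. What is shaped like the rack but purple is not meant.

How it is judged:
On the way, in this order (a step that is already met when the one before it is completed fails the run):
1. the frame is off the hooks: drawn at least 45 mm out to the open side, touching the rack no more (x of frame_bar in the frame of rack below -0.045 m and contact force between frame and rack below 0.2 N and height (world z) of frame_bar above 0.17 m), for 0.1 s.
2. the frame hangs on both runners of the box, nearer the robot than the other two, in line with them (z of frame_bar in the frame of box_top between 0.002 and 0.008 m and y of frame_bar in the frame of box_top between -0.006 and 0.006 m and x of frame_bar in the frame of box_top between -0.08 and 0.025 m and angle between frame_bar's own z axis and vertical below 0.06 rad and angle between the y axis of frame_bar and the y axis of box_top, either way round below 0.08 rad), for 0.2 s.
At the end, for the whole second after the job is handed in: The frame hangs upright on both runners (bar centre 2 to 8 mm above runner level, within 6 mm of the box's middle line), its shoulders within 1.8 mm of the nearer frame's and in line with it to 0.025 rad, released and at rest; the two other frames are within 6 mm of where they hung (z of frame_bar in the frame of box_top between 0.002 and 0.008 m and y of frame_bar in the frame of box_top between -0.006 and 0.006 m and x of frame_bar in the frame of box_top between -0.08 and 0.025 m and x of frame_bar in the frame of next_bar above -0.0358 m and angle between the y axis of frame_bar and the y axis of next_bar, either way round below 0.025 rad and angle between frame_bar's own z axis and vertical below 0.05 rad and linear speed of frame below 0.02 m/s and contact force between frame and the fingers below 0.1 N and distance of each of next, last from where it was at the start of the episode below 0.006 m); the robot touches nothing.
It fails at once if the frame drags or jams on the hooks or rack with more than 12 N (contact force between frame and rack above 12 N).
It fails at once if the frame is pushed against the nearer frame with more than 20 N (contact force between frame and next above 20 N).
It fails at once if the frame is dropped into or forced against the box with more than 50 N (contact force between frame and box above 50 N).
It fails at once if the frame is let fall: it moves at over 0.4 m/s while the fingers do not hold it (a fall of about 1 cm) (linear speed of frame above 0.4 m/s and contact force between frame and the fingers below 0.1 N).
It fails at once if something that is not part of the job is moved more than 20 mm, or one of the two frames in the box more than 10 mm (distance of any of glue, hammer, strip, pins, pen, square from where it was at the start of the episode above 0.02 m or distance of any of next, last from where it was at the start of the episode above 0.01 m).
It also fails if it takes over 72 s, if anything falls off the work surface, if the arm or the gripper's body presses on something with over 40 N, if the wrist force passes 120 N, or if a joint passes its speed limit or range.

## Working session

There is one attempt and no reset: what is moved stays moved. The work goes in short steps, each a Python script; the robot and the scene stay as the last script left them, time stands still between calls to the robot, and variables do not carry over. Pictures are saved under pics/ and viewed, at most 10 in all, crops included, and the job is handed in when it is done.

```bash
mkdir -p pics; ls
cat > h.py <<'E'
from plant import robot
import numpy as np, cv2
def cam(n):
    f=robot.grab_frame(n)
    f['K']=np.array([[f['fx'],0,f['cx']],[0,f['fy'],f['cy']],[0,0,1.]])
    f['d']=np.array(f['dist_coeffs'],float); f['R']=np.array(f['R']); f['t']=np.array(f['t'])
    return f
def save(f,name): cv2.imwrite('pics/'+name,f['image'][:,:,::-1])
def plane(f,uv,z):
    uv=np.array(uv,float).reshape(-1,1,2)
    n=cv2.undistortPoints(uv,f['K'],f['d']).reshape(-1,2)
    d=np.c_[n,np.ones(len(n))]@f['R']; c=-f['R'].T@f['t']
    s=(z-c[2])/d[:,2]; return c+s[:,None]*d
def cloud(f):
    Z=f['range_z']; v,u=np.mgrid[:Z.shape[0],:Z.shape[1]]
    n=cv2.undistortPoints(np.stack([u,v],-1).reshape(-1,1,2).astype(float),f['K'],f['d']).reshape(-1,2)
    P=np.c_[n,np.ones(len(n))]*Z.reshape(-1,1)
    W=(P-f['t'])@f['R']; W[Z.reshape(-1)<=0]=np.nan
    return W.reshape(*Z.shape,3)
E
python3 - <<'E'
from h import *
a=cam('scene');b=cam('top')
save(a,'s.png');save(b,'t.png')
for f in(a,b): print(f['K'],f['d'],-f['R'].T@f['t'],f['R'][2])
print(robot.nose_length,robot.sense())
E
```

```text
pics
[[460.27544095   0.         285.31246392]
 [  0.         460.27544095 210.4580478 ]
 [  0.           0.           1.        ]] [-0.00901187  0.          0.          0.          0.        ] [ 1.31770187 -1.09889108  1.14153091] [-0.43474646  0.6720615  -0.59944046]
[[410.83966424   0.         278.68396791]
 [  0.         410.83966424 205.76732275]
 [  0.           0.           1.        ]] [-0.10611637  0.          0.          0.          0.        ] [0.29504792 0.02124623 1.55618711] [ 0.19986771 -0.01633478 -0.97968672]
0.011 {'t': 0.1, 'joint_pos': array([ 1.22209902,  0.46939729, -0.04856824,  1.53357868,  0.0241238 ,
        1.14099366, -0.08228487]), 'joint_velocities': array([ 0.00039797, -0.00215907,  0.00102122, -0.0025499 , -0.00118083,
       -0.00058734, -0.00040805]), 'effort': array([ 4.15294980e-04, -5.11515176e+01, -4.70747869e-02, -2.38392359e+01,
        1.07713079e-02,  4.36849339e-03, -4.83854024e-08]), 'tcp_pos': array([ 0.21202146, -0.64026202,  0.2184399 ]), 'tcp_rot': array([-3.13980442e+00,  9.56702150e-05,  3.19827730e-01]), 'wrist_force': array([-0.64700886, -0.46063201,  0.9849263 ]), 'torque': array([ 0.00437609, -0.00515377, -0.00473167]), 'gripper_force': 0.0, 'opening': 1.002168534558132}
```

View pics/s.png

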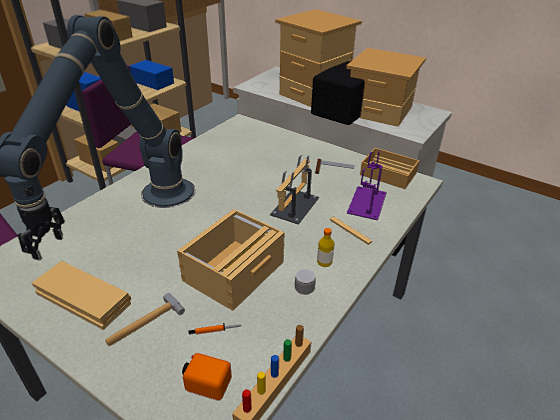

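View pics/t.png

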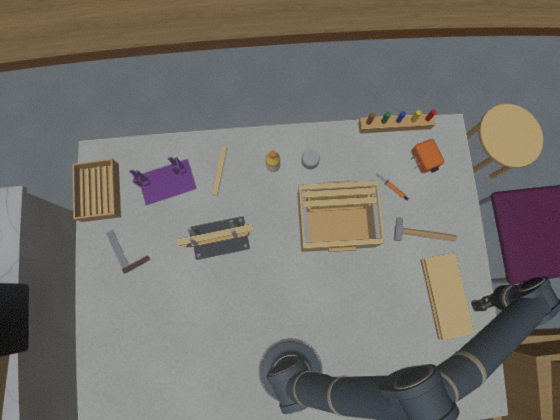

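The scene picture shows the dark rack holding the frame at (295,190), and the hive box with two wax frames at (232,258).

Candidates in the top view:
- **Rack:** dark at (215,237) or purple at (165,180). The dark one is meant, because it is steel and holds the frame.
- **Box:** (340,215) or the slatted crate at (97,188). The first is meant, because it has cleats, two frames on its far side and free space on the robot's side.

I'll confirm this in an enlarged crop and measure.

Run:
```python
from h import *
b=cam('top'); I=b['image']; W=cloud(b)
cv2.imwrite('pics/tc.png',cv2.resize(I[160:270,165:400,::-1],None,fx=3.4,fy=3.4,interpolation=cv2.INTER_CUBIC))
def roi(u0,u1,v0,v1,z0,z1):
    P=W[v0:v1,u0:u1].reshape(-1,3); C=I[v0:v1,u0:u1].reshape(-1,3).astype(int)
    k=(P[:,2]>z0)&(P[:,2]<z1); return P[k],C[k]
def rect(P,n):
    r=cv2.minAreaRect(P[:,:2].astype(np.float32)*1000); print(n,len(P),np.round(r[0],1),np.round(r[1],1),round(r[2],2),'z',np.median(P[:,2]).round(4))
P,C=roi(165,270,215,270,.145,.18); wood=(C[:,0]-C[:,2]>50)&(C[:,0]>120); rect(P[wood],'bar')
P,C=roi(165,270,200,275,.002,.03); dark=C.max(1)<110; rect(P[dark],'base')
P,C=roi(165,270,200,275,.18,.25); print('hooks',len(P)); 
from scipy.cluster.vq import kmeans2
if len(P)>4: c,l=kmeans2(P,2,minit='++',seed=1); print(c,P.min(0),P.max(0))
P,C=roi(285,395,170,262,.133,.15); rect(P,'rim')
P,C=roi(285,395,170,262,.11,.15); print(np.histogram(P[:,2],20))
```

```text
bar 329 [493.4 224.8] [ 25.9 257.1] 7.94 z 0.1599
base 1059 [505.5 229.1] [129.7 208.9] 7.29 z 0.0083
hooks 81
[[0.51093577 0.16021392 0.20026396]
 [0.49376618 0.29652179 0.19878262]] [0.47253853 0.15145977 0.18074385] [0.5334972  0.30520163 0.21717011]
rim 1814 [ 541.2 -218.1] [284.9 228.6] 88.81 z 0.1385
(array([ 25,  19,  24,  27,  30,  46,  80, 110, 109, 125, 117, 180, 256,
       396, 402, 341, 201, 125,  41,   7]), array([0.11000124, 0.11195988, 0.11391853, 0.11587718, 0.11783582,
       0.11979447, 0.12175312, 0.12371176, 0.12567041, 0.12762906,
       0.1295877 , 0.13154635, 0.133505  , 0.13546364, 0.13742229,
       0.13938094, 0.14133958, 0.14329823, 0.14525688, 0.14721552,
       0.14917417]))
```

View pics/tc.png

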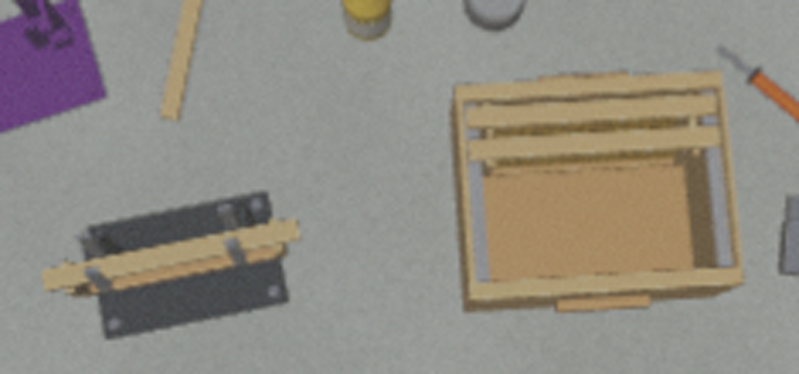

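The crop confirms it: the dark rack holds the frame (bar from (45,280) to (298,230)), and the hive box has its two frames on the far side (bars at rows ~105 and ~145). I'll look from the wrist over the box and then over the rack.

Run:
```python
from h import *
import pickle
s=robot.sense()
pi=np.pi
def pick(p,yaw):
    best=None
    for k in (-1,1):
        y=yaw+k*pi/2
        y=(y+pi)%(2*pi)-pi
        q=robot.inverse_kinematics(p,[pi,0,y])
        print(y,None if q is None else np.round(q,2))
print('box');pick([.50,-.217,.42],0);pick([.51,-.217,.14],0);pick([.55,-.217,.15],0)
print('rack');pick([.48,.224,.40],.135);pick([.434,.22,.3],.135)
p=s['tcp_pos'].copy();p[2]=.4
robot.move_straight(p,vel=.3)
for y in(-pi/2,pi/2):
    print(np.round(robot.inverse_kinematics([.48,-.217,.42],[pi,0,y]),2))
```

```text
box
-1.5707963267948966 [-0.57  0.21  1.11  1.57 -0.19  1.48 -2.59]
1.5707963267948966 [ 0.79  0.18 -0.54  1.51  0.09  1.48  0.24]
-1.5707963267948966 [-0.47  0.59  1.12  1.95 -0.63  1.01 -2.2 ]
1.5707963267948966 [ 0.74  0.41 -0.53  1.88  0.26  0.91  0.09]
-1.5707963267948966 [-0.45  0.64  1.11  1.85 -0.66  1.07 -2.22]
1.5707963267948966 [ 0.71  0.46 -0.54  1.79  0.28  0.97  0.06]
rack
-1.4357963267948965 [ 0.41  0.3  -1.18  1.56  0.27  1.47  2.5 ]
1.7057963267948963 [ 0.3   0.24 -1.    1.56  0.2   1.45 -0.57]
-1.4357963267948965 [ 0.45  0.26 -1.17  1.81  0.25  1.24  2.48]
1.7057963267948963 [ 0.32  0.2  -1.    1.81  0.18  1.22 -0.6 ]
[-0.6   0.15  1.11  1.61 -0.14  1.46 -2.63]
[ 0.81  0.15 -0.54  1.54  0.08  1.47  0.27]
```

Run:
```python
from h import *
import pickle
pi=np.pi
robot.goto([.50,-.217,.42],[pi,0,pi/2]); a=cam('wrist')
robot.goto([.47,.222,.42],[pi,0,pi/2+.135]); b=cam('wrist')
pickle.dump((a,b),open('w.pkl','wb'))
for f in(a,b): print(-f['R'].T@f['t'],f['R'][2])
cv2.imwrite('pics/w.png',cv2.resize(np.hstack([a['image'],b['image']])[:,:,::-1],(800,300),interpolation=cv2.INTER_AREA))
print(robot.sense()['t'],robot.sense()['wrist_force'])
```

```text
[ 0.49903345 -0.13601447  0.57410989] [-0.00159683 -0.3215845  -0.94687954]
[0.45920666 0.30279236 0.57418379] [ 0.04230975 -0.31907031 -0.94678615]
4.475 [ 0.59023643  0.32604109 -0.25660757]
```

View pics/w.png

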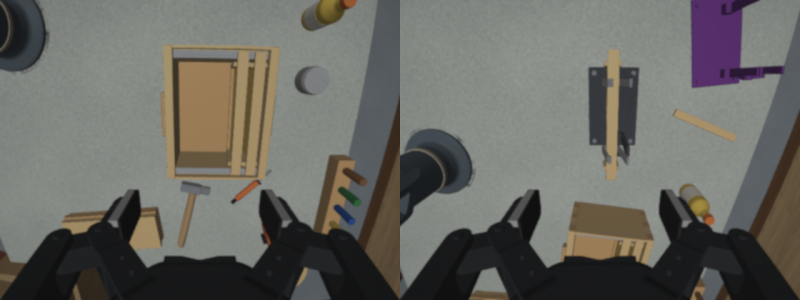

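The left half shows the box with the bars at columns ~242 and ~260. The right half shows the frame bar at column ~613, rows 50–180, between the hooks at rows ~83 and ~155. I'll measure both from range and rays.

Run:
```python
from h import *
import pickle
a,b=pickle.load(open('w.pkl','rb'))
def line(uv_mask,W,z,f,name,zr):
    v,u=np.where(uv_mask); P=plane(f,np.c_[u,v],z)
    r=cv2.minAreaRect((P[:,:2]*1000).astype(np.float32)); print(name,len(P),np.round(r[0],1),np.round(r[1],1),round(r[2],2)); return P
# frame bar in rack
W=cloud(b);I=b['image'].astype(int);wood=(I[...,0]-I[...,2]>40)
m=wood&(W[...,2]>.148)&(W[...,2]<.172)&(W[...,1]>.05)&(W[...,1]<.4)&(W[...,0]<.6)
n,l,st,c=cv2.connectedComponentsWithStats(m.astype(np.uint8)); 
m=l==1+np.argmax(st[1:,4]); line(m,W,.160,b,'bar',0)
P=W[m];k=np.polyfit(P[:,1],P[:,0],1);print('range fit',np.degrees(np.arctan(-k[0])),np.nanmedian(P,0))
h=(W[...,2]>.172)&(W[...,2]<.23)&(W[...,0]>.4)&(W[...,0]<.6)&(W[...,1]>.1)&(W[...,1]<.35)
th=.138;R=np.array([[np.cos(th),np.sin(th)],[-np.sin(th),np.cos(th)]])
P=W[h];L=(P[:,:2]-[.4934,.2248])@R.T
o=np.argsort(L[:,1]);
for s in(-1,1):
    k=L[:,1]*s>0
    for z0 in np.arange(.17,.23,.01):
        q=k&(P[:,2]>=z0)&(P[:,2]<z0+.01)
        for lo,hi,n in((-.04,0,'prong'),(0,.04,'leg')):
            qq=q&(L[:,0]>lo)&(L[:,0]<hi)
            if qq.sum()>1: print(s,n,round(z0,2),qq.sum(),np.round(L[qq].min(0)*1e3),np.round(L[qq].max(0)*1e3))
# box
W=cloud(a);
x=W[...,0];y=W[...,1];z=W[...,2]
inn=(y>-.30)&(y<-.13)
g=(x>.42)&(x<.67)&(z>.10)&(z<.16)&inn
xx=x[g];hist,e=np.histogram(xx,np.arange(.42,.67,.004))
for i,hh in enumerate(hist):
    if hh: print(round(e[i],3),hh,round(np.median(z[g&(x>=e[i])&(x<e[i+1])]),4),end='; ')
rim=(z>.132)&(z<.152)&(x>.4)&(x<.69)&(y<-.05)&(y>-.4)
line(rim,W,.14,a,'\nrim',0)
pickle.dump((m,),open('m.pkl','wb'))
```

```text
bar 2632 [494.1 225.2] [ 31.7 260.8] 7.54
range fit 7.410037374566398 [0.49256093 0.24303446 0.15995202]
-1 prong 0.17 16 [-15. -73.] [-10. -59.]
-1 leg 0.17 16 [ 19. -72.] [ 23. -59.]
-1 prong 0.18 17 [-13. -72.] [ -9. -59.]
-1 leg 0.18 23 [ 21. -71.] [ 26. -59.]
-1 prong 0.19 18 [-12. -72.] [ -7. -59.]
-1 leg 0.19 20 [ 22. -73.] [ 26. -59.]
-1 prong 0.2 74 [-11. -74.] [ -3. -59.]
-1 leg 0.2 29 [ 23. -73.] [ 28. -59.]
-1 leg 0.21 40 [ 24. -73.] [ 29. -60.]
1 prong 0.17 11 [-13.  68.] [-13.  81.]
1 leg 0.17 20 [21. 68.] [22. 80.]
1 prong 0.18 11 [-12.  68.] [-12.  81.]
1 leg 0.18 22 [22. 68.] [23. 81.]
1 prong 0.19 23 [-11.  67.] [-10.  81.]
1 leg 0.19 24 [23. 67.] [24. 81.]
1 prong 0.2 84 [-9. 68.] [-2. 81.]
1 leg 0.2 26 [25. 68.] [26. 81.]
1 leg 0.21 57 [26. 68.] [31. 81.]
0.42 6 0.1062; 0.424 183 0.14; 0.428 305 0.1399; 0.432 298 0.14; 0.436 312 0.14; 0.44 501 0.1384; 0.444 104 0.1219; 0.568 125 0.1341; 0.572 321 0.1359; 0.576 302 0.136; 0.58 290 0.136; 0.584 300 0.1359; 0.588 292 0.1361; 0.592 91 0.1357; 0.604 336 0.1351; 0.608 299 0.136; 0.612 295 0.1359; 0.616 290 0.136; 0.62 307 0.136; 0.624 217 0.1361; 0.628 18 0.1354; 0.632 718 0.1314; 0.636 293 0.14; 0.64 302 0.1401; 0.644 300 0.1401; 0.648 204 0.1399; 0.652 7 0.138; 0.66 18 0.1051; 0.664 20 0.1047; 
rim 11190 [ 538.4 -217.1] [283.  226.5] 89.12
```

Run:
```python
from h import *
pi=np.pi; th=.131; o=[pi,0,pi/2+th]
robot.goto([.4942,.2255,.26],o)
robot.move_straight([.4942,.2255,.148],vel=.1)
s=robot.sense(); f0=s['wrist_force']; print(s['tcp_pos'],f0)
robot.grip(0.0,strength=20); robot.sleep(.1); s=robot.sense(); print(s['opening'],s['gripper_force'],s['wrist_force']-f0,s['torque'])
robot.grip(0.0,strength=60); robot.sleep(.1)
s=robot.sense(); print(s['opening'],s['gripper_force'],s['wrist_force']-f0,s['t'],s['tcp_pos'])
robot.move_straight(s['tcp_pos']+[0,0,.004],vel=.02,contact_N=9); robot.sleep(.15)
s=robot.sense(); print(s['wrist_force']-f0,s['torque'],s['tcp_pos'],s['t'])
np.save('f0.npy',f0)
```

```text
[0.49462309 0.22587517 0.14865306] [0.10500756 0.10734213 0.13272068]
-0.0013408241635808544 0.7924219965934753 [1.21443953 0.407379   1.86312634] [ 0.07017442 -0.17423695  0.00601129]
-0.001894930471826088 1.0328576043616522 [1.31515184 0.02513692 2.98851937] 7.6167 [0.49442224 0.22568005 0.14816383]
[-0.85066138 -0.56551183  0.2000419 ] [ 0.00841191 -0.01470318  0.05900095] [0.49425482 0.22549653 0.15198155] 8.125
```

Run:
```python
from h import *
a=cam('wrist');b=cam('scene')
cv2.imwrite('pics/g.png',np.hstack([cv2.resize(a['image'],(400,300)),cv2.resize(b['image'][130:250,230:390],(400,300))])[:,:,::-1])
```

```text
(no output)
```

View pics/g.png

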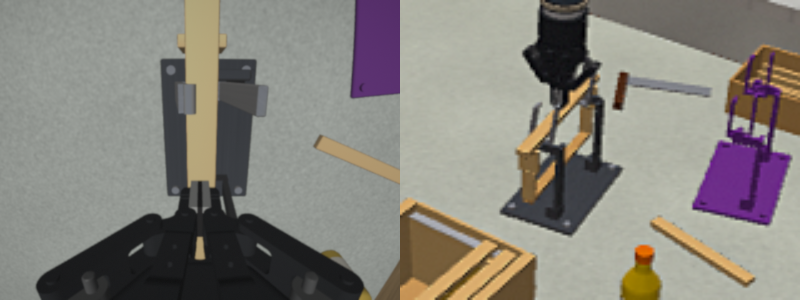

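Run:
```python
from h import *
a=cam('wrist');W=cloud(a);I=a['image'].astype(int)
s=robot.sense();print(s['tcp_pos'],s['tcp_rot'],s['opening'])
for v in range(10,400,20): print(v,[(tuple(np.round(W[v,u]*1000).astype(int)),tuple(I[v,u])) for u in(280,) if W[v,u,2]==W[v,u,2]])
d=I.max(2)<130
k=(abs(W[...,0]-.494)<.03)&(abs(W[...,1]-.225)<.03)&(W[...,2]<.25)&d
P=W[k];print(len(P),P.min(0),P.max(0))
k=(abs(W[...,1]-.225)<.1)&(W[...,2]>.12)&(W[...,2]<.19)&(I[...,0]-I[...,2]>40)&(abs(W[...,0]-.49)<.05)
for y0 in np.arange(.1,.36,.02):
    q=k&(abs(W[...,1]-y0)<.01)
    if q.sum(): print(round(y0,2),q.sum(),np.round(W[q].min(0)*1000),np.round(W[q].max(0)*1000))
```

```text
[0.49433487 0.22562161 0.15206962] [-3.14137947e+00  8.90059598e-05  1.70182302e+00] 0.0021783586443119996
10 [((np.int64(477), np.int64(350), np.int64(160)), (np.int64(176), np.int64(165), np.int64(123)))]
30 [((np.int64(478), np.int64(341), np.int64(161)), (np.int64(178), np.int64(166), np.int64(123)))]
50 [((np.int64(480), np.int64(333), np.int64(160)), (np.int64(180), np.int64(167), np.int64(125)))]
70 [((np.int64(481), np.int64(325), np.int64(159)), (np.int64(181), np.int64(168), np.int64(125)))]
90 [((np.int64(482), np.int64(316), np.int64(159)), (np.int64(181), np.int64(168), np.int64(125)))]
110 [((np.int64(483), np.int64(307), np.int64(160)), (np.int64(183), np.int64(168), np.int64(125)))]
130 [((np.int64(484), np.int64(298), np.int64(160)), (np.int64(183), np.int64(169), np.int64(125)))]
150 [((np.int64(485), np.int64(289), np.int64(160)), (np.int64(183), np.int64(168), np.int64(125)))]
170 [((np.int64(487), np.int64(279), np.int64(160)), (np.int64(183), np.int64(168), np.int64(124)))]
190 [((np.int64(488), np.int64(268), np.int64(160)), (np.int64(184), np.int64(168), np.in
[... 631 characters left out ...]
2), np.int64(162), np.int64(159)), (np.int64(179), np.int64(159), np.int64(116)))]
370 [((np.int64(492), np.int64(237), np.int64(242)), (np.int64(24), np.int64(24), np.int64(25)))]
390 [((np.int64(492), np.int64(236), np.int64(249)), (np.int64(27), np.int64(27), np.int64(29)))]
16975 [0.46400053 0.19503052 0.00563614] [0.52398408 0.25497939 0.2499993 ]
0.16 236 [498. 152. 158.] [507. 170. 161.]
0.18 85 [498. 170. 159.] [504. 178. 161.]
0.22 47 [484. 226. 158.] [505. 230. 161.]
0.24 1209 [481. 230. 158.] [505. 250. 162.]
0.26 1492 [478. 250. 158.] [502. 270. 162.]
0.28 1483 [477. 270. 158.] [499. 290. 162.]
0.3 1490 [473. 290. 158.] [497. 310. 162.]
0.32 1563 [471. 310. 158.] [494. 325. 162.]
```

Run:
```python
from h import *
a=cam('wrist');W=cloud(a);I=a['image'].astype(int)
for u in(262,268,274,280,286,292,298):
  print(u,[(v,tuple((W[v,u]*1000).round().astype(int).tolist()),int(I[v,u,2])) for v in range(240,300,5) if W[v,u,2]==W[v,u,2]])
cv2.imwrite('pics/gc.png',cv2.resize(a['image'][200:400,180:380,::-1],(600,600),interpolation=cv2.INTER_CUBIC))
```

```text
262 [(240, (482, 239, 159), 102), (245, (482, 236, 160), 99), (250, (483, 233, 160), 92), (255, (483, 229, 158), 89), (260, (483, 226, 158), 82), (265, (484, 232, 174), 28), (270, (484, 232, 179), 29), (275, (484, 232, 184), 31), (280, (484, 232, 188), 30), (285, (485, 231, 192), 31), (290, (485, 238, 204), 30), (295, (485, 238, 209), 30)]
268 [(240, (485, 239, 160), 123), (245, (486, 236, 160), 122), (250, (486, 234, 160), 122), (255, (486, 236, 170), 92), (260, (486, 236, 177), 90), (265, (487, 236, 181), 89), (270, (487, 237, 187), 89), (275, (487, 236, 191), 89), (280, (487, 236, 194), 89), (285, (487, 235, 197), 89), (290, (487, 236, 201), 108), (295, (487, 238, 207), 28)]
274 [(240, (489, 241, 161), 123), (245, (489, 238, 161), 122), (250, (489, 235, 162), 122), (255, (489, 235, 169), 89), (260, (489, 236, 176), 88), (265, (489, 236, 181), 89), (270, (490, 236, 185), 88), (275, (490, 237, 190), 88), (280, (490, 236, 194), 88), (285, (490, 237, 198), 87), (290, (490, 236, 202), 125), (295, (490, 235, 203), 118)]
280 [(240, (492, 240, 159), 123), (245, (492, 237, 160), 123), (250
[... 612 characters left out ...]
07), 79)]
292 [(240, (498, 241, 159), 121), (245, (499, 238, 160), 121), (250, (499, 235, 160), 120), (255, (499, 237, 170), 104), (260, (498, 237, 176), 97), (265, (498, 238, 182), 82), (270, (498, 238, 186), 87), (275, (498, 238, 190), 87), (280, (498, 238, 194), 89), (285, (497, 237, 198), 89), (290, (497, 237, 201), 93), (295, (497, 239, 207), 30)]
298 [(240, (502, 241, 159), 121), (245, (502, 239, 161), 120), (250, (503, 235, 160), 119), (255, (503, 233, 160), 120), (260, (503, 230, 161), 115), (265, (502, 234, 174), 30), (270, (502, 234, 179), 29), (275, (501, 234, 184), 32), (280, (501, 234, 188), 29), (285, (501, 234, 192), 31), (290, (499, 239, 203), 29), (295, (499, 240, 209), 29)]
```

View pics/gc.png

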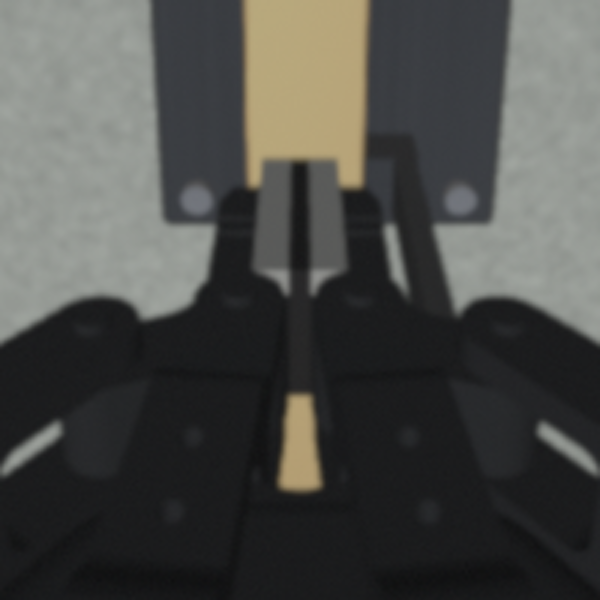

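The fingertips are resting on top of the bar: the pads' lower ends are at z≈0.166 with the TCP reading 0.152. The real tips are therefore about 25 mm higher than the TCP reading implies. I'll verify this in free air, shut and partly open.

Run:
```python
from h import *
pi=np.pi
p=robot.sense()['tcp_pos']; robot.move_straight([p[0],p[1],.22],vel=.15)
def tip():
    a=cam('wrist');W=cloud(a);s=robot.sense();I=a['image'].astype(int)
    k=(abs(W[...,0]-.494)<.06)&(abs(W[...,1]-.2255)<.014)&(W[...,2]>.18)&(W[...,2]<.3)&(I.max(2)>60)&(I.max(2)<150)
    k=cv2.erode(k.astype(np.uint8),np.ones((3,3)))>0
    P=W[k]; print(s['tcp_pos'].round(4),s['opening'],s['gripper_force'],s['wrist_force'],len(P),'z',np.percentile(P[:,2],[0,2,50,98]).round(4),'x',np.percentile(P[:,0],[1,99]).round(4),'y',np.percentile(P[:,1],[1,99]).round(4))
    return a
tip()
robot.grip(.45,strength=20);robot.sleep(.1);tip()
robot.grip(1.);robot.sleep(.1);tip()
print(robot.sense()['joint_pos'].round(4))
```

```text
[0.4938 0.225  0.2189] 0.0013798653930292362 0.0 [-0.13678509 -0.3368796  -0.73614464] 689 z [0.2354 0.2369 0.2565 0.2691] x [0.4858 0.4979] y [0.2341 0.2376]
[0.4943 0.2257 0.22  ] 0.45007552712345406 0.0 [-3.22563038e-04 -8.31171862e-01 -4.36914589e-02] 360 z [0.2373 0.2396 0.2591 0.2711] x [0.467  0.5144] y [0.2306 0.2381]
[0.4944 0.2257 0.22  ] 1.0016115820691258 0.0 [-1.22957108 -0.26520199  0.25470675] 430 z [0.2498 0.2509 0.2726 0.2831] x [0.4438 0.4483] y [0.227  0.2316]
[ 0.2423  0.4089 -0.9651  1.8077  0.3716  1.1203 -0.719 ]
```

Run:
```python
from h import *
pi=np.pi
x,y=.4942,.2255
hit=robot.move_straight([x,y,.122],vel=.1,contact_N=6)
robot.sleep(.1);s=robot.sense(); f0=s['wrist_force']; print(hit,s['tcp_pos'],f0)
robot.grip(0.0,strength=20); robot.sleep(.1); s=robot.sense(); print(s['opening'],s['gripper_force'],s['wrist_force']-f0,s['torque'])
if s['opening']>.1:
    robot.grip(0.0,strength=60); robot.sleep(.2)
    s=robot.sense(); print(s['opening'],s['gripper_force'],s['wrist_force']-f0,s['t'],s['tcp_pos'])
    np.save('f0.npy',f0)
```

```text
False [0.49465902 0.22581514 0.12271417] [ 0.19690241 -0.14081503 -0.80427529]
0.25414782162738514 24.07543569803238 [ 1.00574259 -0.27823563  2.85590836] [-0.02900134  0.00308459  0.03544227]
0.24326682065860655 58.61084997653961 [-0.54035252  0.01317398  5.38043264] 12.6 [0.49435008 0.22554875 0.12223105]
```

```bash
cat > lift.py <<'E'
from h import *
th=.131; ex=np.array([np.cos(th),np.sin(th),0]); ey=np.array([-np.sin(th),np.cos(th),0])
f0=np.load('f0.npy')
def avg(n=6):
    F=[]
    for _ in range(n):
        robot.sleep(.015);F.append(robot.sense()['wrist_force'])
    return np.mean(F,0)-f0
def rep(tag,F,u): s=robot.sense();print(tag,'u %.1f'%(u*1e3),'z %.1f'%(s['tcp_pos'][2]*1e3),'fx %.1f fy %.1f fz %.1f'%(F@ex,F@ey,F[2]),'op %.3f t %.2f'%(s['opening'],s['t']),flush=True)
E
python3 - <<'E'
from lift import *
p0=np.array([.4942,.2255,.122]); u=0;h=0;slope=.12
robot.move_straight(p0+[0,0,.003],vel=.02); h=.003; F=avg(); rep('start',F,u)
while h<.066:
    fx=F@ex
    if abs(fx)>8 or F[2]<-9: print('ABORT');break
    u+=np.clip(.0003*(fx+1.5),-.0008,.0005)
    if abs(fx)<5 and F[2]>-6.5: h+=.003; u+=slope*.003
    robot.move_straight(p0+u*ex+[0,0,h],vel=.03)
    F=avg(); rep('%.0f'%(h*1e3),F,u)
np.save('u.npy',[u,h])
E
```

```text
start u 0.0 z 124.6 fx 0.7 fy 0.1 fz -1.5 op 0.244 t 13.00
6 u 0.9 z 127.9 fx -0.4 fy 0.6 fz -1.7 op 0.244 t 13.35
9 u 1.5 z 131.0 fx -0.4 fy 0.0 fz -1.6 op 0.245 t 13.70
12 u 2.2 z 134.0 fx -0.4 fy -0.1 fz -1.5 op 0.245 t 14.05
15 u 2.9 z 137.0 fx -0.1 fy 0.1 fz -1.4 op 0.245 t 14.40
18 u 3.7 z 140.0 fx -0.2 fy 0.1 fz -1.4 op 0.244 t 14.75
21 u 4.4 z 143.0 fx -0.0 fy -0.2 fz -1.1 op 0.241 t 15.10
24 u 5.2 z 146.0 fx -0.2 fy -0.2 fz -1.3 op 0.244 t 15.45
27 u 6.0 z 149.0 fx -0.3 fy -0.0 fz -1.2 op 0.244 t 15.80
30 u 6.7 z 152.0 fx -0.3 fy 0.1 fz -1.0 op 0.246 t 16.15
33 u 7.4 z 155.0 fx -0.2 fy 0.2 fz -1.3 op 0.250 t 16.50
36 u 8.1 z 158.0 fx -0.1 fy 0.1 fz -1.4 op 0.247 t 16.85
39 u 8.9 z 161.0 fx -0.4 fy 0.1 fz -1.2 op 0.246 t 17.20
42 u 9.6 z 164.0 fx -0.5 fy 0.4 fz -1.7 op 0.243 t 17.55
45 u 10.3 z 167.0 fx -0.1 fy -0.1 fz -1.7 op 0.246 t 17.90
48 u 11.0 z 170.0 fx -0.3 fy 0.3 fz -1.5 op 0.245 t 18.25
51 u 11.8 z 173.0 fx -0.0 fy 0.2 fz -1.5 op 0.246 t 18.60
54 u 12.6 z 176.0 fx -0.5 fy 0.3 fz -1.4 op 0.245 t 18.95
57 u 13.2 z 179.0 fx -0.1 fy 0.3 fz -1.3 op 0.243 t 19.30
60 u 14.0 z 182.1 fx -1.8 fy -0.2 fz -0.5 op 0.244 t 19.65
63 u 14.2 z 185.1 fx -2.0 fy 0.2 fz -0.1 op 0.245 t 20.00
66 u 14.5 z 188.1 fx -0.5 fy 0.0 fz -1.1 op 0.244 t 20.35
```

Almost no force was felt, so before drawing out I'll check by range and one picture that the frame came up with the gripper and is above the tips.

Run:
```python
from lift import *
a=cam('wrist');W=cloud(a);I=a['image'].astype(int);b=cam('scene')
cv2.imwrite('pics/l.png',np.hstack([cv2.resize(a['image'],(400,300)),cv2.resize(b['image'][130:250,230:390],(400,300))])[:,:,::-1])
k=(I[...,0]-I[...,2]>40)&(W[...,2]>.19)
P=W[k];print(len(P),np.percentile(P,[2,50,98],axis=0).round(4))
L=(W-[.4942,.2255,0])[...,:2]@np.c_[ex[:2],ey[:2]]
for s in(1,-1):
  k=(I.max(2)-I.min(2)<30)&(W[...,2]>.17)&(abs(L[...,1]*s-.07)<.016)&(abs(L[...,0])<.06)
  if k.sum()>5: print(s,k.sum(),L[k].min(0),L[k].max(0),W[k][:,2].min(),W[k][:,2].max())
```

```text
19223 [[0.4835 0.1931 0.216 ]
 [0.5006 0.2915 0.2256]
 [0.5179 0.3444 0.2269]]
1 899 [-0.01445806  0.05407662] [0.02944758 0.08271865] 0.1776838456522419 0.22629782288275269
-1 20 [-0.00372533 -0.06061593] [ 0.02830662 -0.05861036] 0.19902815400667614 0.20662229069943197
```

View pics/l.png

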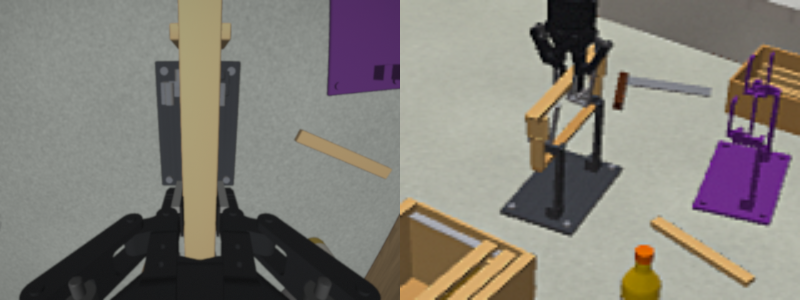

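The frame is lifted 65.6 mm (bar top at z 0.226) and the prongs are below it. Drawing it out now.

Run:
```python
from lift import *
u,h=np.load('u.npy'); p0=np.array([.4942,.2255,.122+h])
hit=robot.move_straight(p0-.075*ex,vel=.06,contact_N=4)
F=avg(); rep(hit,F,-.075)
if not hit:
    robot.sleep(.2)
    p=p0-.075*ex; p[2]=.265; robot.move_straight(p,vel=.12); F=avg(); rep('up',F,0)
    pi=np.pi; yb=-.0175
    via=[.46,0,.28]; robot.goto(via,[pi,0,pi/2+.06])
    robot.goto([.505,-.217,.28],[pi,0,pi/2+yb]); F=avg(); rep('over',F,0)
    s=robot.sense(); print(s['tcp_pos'],s['tcp_rot'])
    a=cam('wrist'); import pickle; pickle.dump(a,open('o.pkl','wb')); 
    W=cloud(a);I=a['image'].astype(int)
    save(a,'o.png')
```

```text
False u -75.0 z 188.0 fx -0.4 fy 0.6 fz -1.4 op 0.244 t 22.19
up u 0.0 z 264.1 fx -0.1 fy -0.1 fz -1.6 op 0.244 t 23.28
over u 0.0 z 280.5 fx 0.1 fy 0.3 fz -1.3 op 0.241 t 25.16
[ 0.50547172 -0.2139334   0.28049012] [ 3.14102375e+00 -2.20162494e-04  1.55816143e+00]
```

View pics/o.png

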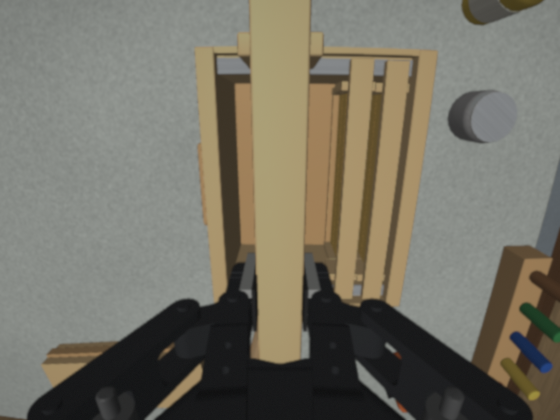

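The view shows the gripped frame over the box's free space, with its +y shoulder at (240–323, 33–55). The next frame's bar is at column ~355 and the far +y rim at row ~52. I'll measure the bar's offset in the grip from the shoulder.

Run:
```python
from lift import *
import pickle
a=pickle.load(open('o.pkl','rb'));W=cloud(a);I=a['image'].astype(int);wood=(I[...,0]-I[...,2]>35)
ok=wood&(W[...,2]>.25)
P=W[ok]; top=ok&(W[...,2]>.312); v,u=np.where(top&(np.arange(420)[:,None]<240))
zt=np.median(W[top][:,2]); print('bar top z',zt)
# edges per row by rays at bar top
C=[]
for r in range(5,240,5):
    c=u[v==r]
    if len(c)>20: C.append(plane(a,[[c.min()-.5,r],[c.max()+.5,r]],zt))
C=np.array(C);m=C.mean(1);k=np.polyfit(m[:,1],m[:,0],1)
print('bar yaw deg',np.degrees(np.arctan(-k[0])),'x at y=-.217',np.polyval(k,-.217),'width',np.median(abs(C[:,1,0]-C[:,0,0])))
sh=ok&(abs(W[...,0]-np.polyval(k,-.105))>.0125)&(abs(W[...,0]-.505)<.025)&(W[...,1]>-.15)
print('shoulder',sh.sum(),np.percentile(W[sh],[1,50,99],axis=0).round(4))
S=W[sh]; hh,e=np.histogram(S[:,1],np.arange(-.14,-.08,.002));print(list(zip(e.round(3).tolist(),hh.tolist())))
# rows of shoulder top edges via rays at its top height
zs=np.percentile(S[:,2],95)
vv,uu=np.where(sh); print('zs',zs,plane(a,[[243,vv.min()-.5],[318,vv.min()-.5]],zs))
# box
z=W[...,2];rim=(abs(z-.14)<.006)&wood&(W[...,0]>.4)&(W[...,0]<.68)
R=W[rim];yp=R[R[:,1]>-.1];print('rim +y outer',np.percentile(yp[:,1],[1,99]),)
for y0 in(-.12,-.16,-.2,-.24,-.28):
    q=abs(W[...,1]-y0)<.008
    n=q&(abs(z-.136)<.003)&(W[...,0]>.55)&(W[...,0]<.598); f=rim&q&(abs(z-.14)<.003)&(W[...,0]<.46)
    print(y0,'next',np.percentile(W[n][:,0],[2,98]).round(4) if n.sum()>9 else 0,'near wall',np.percentile(W[f][:,0],[2,98]).round(4) if f.sum()>9 else 0)
```

```text
bar top z 0.3180119267852605
bar yaw deg -0.7409889146626591 x at y=-.217 0.5045530054485904 width 0.02179370616634163
shoulder 504 [[ 0.4895 -0.1107  0.3062]
 [ 0.5186 -0.1063  0.308 ]
 [ 0.5227 -0.1019  0.3096]]
[(-0.14, 0), (-0.138, 0), (-0.136, 0), (-0.134, 0), (-0.132, 0), (-0.13, 0), (-0.128, 0), (-0.126, 0), (-0.124, 0), (-0.122, 0), (-0.12, 0), (-0.118, 0), (-0.116, 0), (-0.114, 0), (-0.112, 38), (-0.11, 113), (-0.108, 119), (-0.106, 118), (-0.104, 107), (-0.102, 9), (-0.1, 0), (-0.098, 0), (-0.096, 0), (-0.094, 0), (-0.092, 0), (-0.09, 0), (-0.088, 0), (-0.086, 0), (-0.084, 0), (-0.082, 0)]
zs 0.30921224963219507 [[ 0.4920343  -0.10201921  0.30921225]
 [ 0.52078642 -0.10236431  0.30921225]]
rim +y outer [-0.09949097 -0.07543117]
-0.12 next [0.5728 0.5939] near wall [0.4284 0.4448]
-0.16 next [0.5721 0.5931] near wall [0.4277 0.4439]
-0.2 next [0.5716 0.5921] near wall [0.4263 0.4436]
-0.24 next [0.5711 0.5923] near wall [0.4256 0.4429]
-0.28 next [0.5703 0.5919] near wall [0.4255 0.4422]
```

Run:
```python
from lift import *
pi=np.pi; o=[pi,0,pi/2-.0157]
t=[.506,-.2159]
robot.move_straight([*t,.28],vel=.05,attitude=o); robot.sleep(.3); s=robot.sense(); print(s['tcp_pos'],s['tcp_rot'][2]-pi/2,s['t'])
c=s['tcp_pos'][:2]-t; print('err',c)
h=robot.move_straight([*t,.14],vel=.1,contact_N=5); F=avg(); rep(h,F,0)
if not h:
    h=robot.move_straight([*t,.106],vel=.05,contact_N=5); F=avg(); rep(h,F,0)
if not h:
    h=robot.move_straight([*t,.093],vel=.015,contact_N=3); F=avg(); rep(h,F,0)
    s=robot.sense(); print(s['tcp_pos'],s['tcp_rot'])
```

```text
[ 0.5059597  -0.21594588  0.27996928] -0.015844924046751974 25.7583
err [-4.02975299e-05 -4.58784735e-05]
False u 0.0 z 140.6 fx -0.1 fy 0.1 fz -1.2 op 0.239 t 27.41
False u 0.0 z 106.4 fx -0.2 fy 0.0 fz -1.5 op 0.243 t 28.34
True u 0.0 z 98.5 fx -0.2 fy 0.2 fz 6.2 op 0.247 t 29.01
[ 0.50596958 -0.21595759  0.09845904] [-3.14141073e+00  4.05167835e-05  1.55493506e+00]
```

Run:
```python
from lift import *
pi=np.pi; t=[.506,-.2159]
z=robot.sense()['tcp_pos'][2]
robot.grip(.45,strength=20); robot.sleep(.2); s=robot.sense(); print(s['opening'],s['wrist_force'])
robot.move_straight([*t,.19],vel=.1); 
robot.move_straight([.468,-.2155,.19],vel=.15); robot.grip(0.0); robot.sleep(.1)
a=cam('wrist');W=cloud(a);save(a,'r.png')
for y0 in(-.12,-.16,-.28,-.31):
    q=(abs(W[...,1]-y0)<.008)&(abs(W[...,2]-.136)<.004)
    for lo,hi,n in((.485,.53,'frame'),(.555,.598,'next')):
        k=q&(W[...,0]>lo)&(W[...,0]<hi); print(y0,n,k.sum(),np.percentile(W[k],[2,98],axis=0).round(4)[:,[0,2]].tolist() if k.sum()>9 else 0)
print(robot.sense()['t'])
```

```text
0.4479462553987258 [-0.22682647 -0.28761353  0.34373952]
-0.12 frame 832 [[0.4957, 0.1342], [0.5171, 0.1373]]
-0.12 next 804 [[0.5723, 0.133], [0.5939, 0.1374]]
-0.16 frame 723 [[0.4953, 0.1343], [0.5166, 0.1373]]
-0.16 next 692 [[0.5716, 0.1329], [0.5929, 0.1373]]
-0.28 frame 384 [[0.4938, 0.1347], [0.5146, 0.1371]]
-0.28 next 433 [[0.5699, 0.1329], [0.5913, 0.137]]
-0.31 frame 0 0
-0.31 next 343 [[0.5697, 0.1333], [0.5904, 0.1369]]
31.6
```

View pics/r.png

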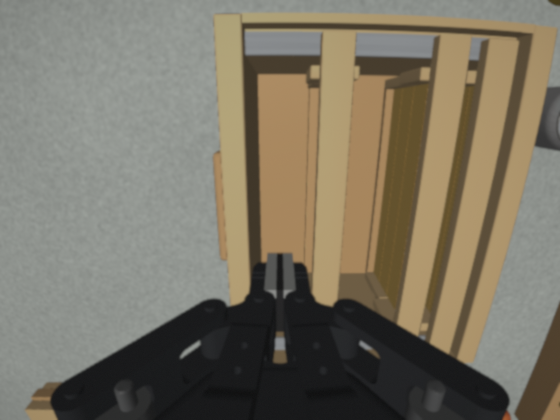

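The picture shows the frame hanging on both runners (bar at column ~335, top at z 0.136), parallel to the next frame's bar at column ~440. It needs to go 42.5 mm. The shut fingers are between the near wall and the bar, ready to push.

Run:
```python
from lift import *
bx=np.array([np.cos(-.0157),np.sin(-.0157),0])
p=np.array([.468,-.2157,.107])
h=robot.move_straight(p,vel=.1,contact_N=5); robot.sleep(.2)
f0=np.mean([ (robot.sleep(.02),robot.sense()['wrist_force'])[1] for _ in range(6)],0)
def F(): return np.mean([ (robot.sleep(.015),robot.sense()['wrist_force'])[1] for _ in range(6)],0)-f0
print(h,robot.sense()['tcp_pos'],robot.sense()['t'])
d=0
h=robot.move_straight(p+.020*bx,vel=.03,contact_N=1.8); print('touch',h,robot.sense()['tcp_pos'],F()@bx)
x0=robot.sense()['tcp_pos'][0]; d=x0-p[0]
if h:
    h=robot.move_straight(p+(d+.034)*bx,vel=.03,contact_N=9); print('slide',h,robot.sense()['tcp_pos'][0]-x0,F()@bx)
    s=robot.sense()['tcp_pos'][0]-p[0]
    for i in range(30):
        s+=.001; robot.move_straight(p+s*bx,vel=.02); f=F()@bx; print('%.1f %.1f'%((robot.sense()['tcp_pos'][0]-x0)*1e3,f),end='; ',flush=True)
        if f<-7: break
    print(robot.sense()['t'],robot.sense()['opening'])
```

```text
False [ 0.46818739 -0.2158645   0.10738324] 32.8833
touch True [ 0.4819957  -0.2158376   0.10665817] 0.22818098139970344
slide False 0.034179465381513785 0.11738316567278154
34.9 -2.2; 36.3 -1.4; 37.4 -1.1; 38.4 -0.7; 39.3 -0.6; 40.3 -0.7; 41.3 -0.2; 42.3 -0.5; 43.1 -1.6; 43.6 -4.8; 43.7 -7.2; 38.725 0.0005546076701351079
```

Run:
```python
from lift import *
p=robot.sense()['tcp_pos']; bx=np.array([1,-.0157,0])
robot.move_straight(p-.03*bx,vel=.05); q=p-.03*bx
robot.move_straight([q[0],q[1],.25],vel=.15); robot.sleep(.2)
a=cam('wrist');W=cloud(a);save(a,'f.png')
E_=[]
for y0 in(-.12,-.15,-.18,-.25,-.28,-.31):
    q=(abs(W[...,1]-y0)<.006)&(abs(W[...,2]-.136)<.004)
    r=[]
    for lo,hi in((.52,.563),(.563,.598)):
        k=q&(W[...,0]>lo)&(W[...,0]<hi); r.append((k.sum(),np.percentile(W[k],[2,98],axis=0).round(4)[:,0].tolist() if k.sum()>9 else 0))
    print(y0,r)
s=robot.sense();print(s['t'],s['wrist_force'])
```

```text
-0.12 [(np.int64(395), [0.5388, 0.5604]), (np.int64(371), [0.5729, 0.594])]
-0.15 [(np.int64(343), [0.5389, 0.5594]), (np.int64(346), [0.5724, 0.5934])]
-0.18 [(np.int64(320), [0.5383, 0.5597]), (np.int64(322), [0.5715, 0.5934])]
-0.25 [(np.int64(252), [0.5373, 0.5584]), (np.int64(243), [0.5713, 0.5918])]
-0.28 [(np.int64(228), [0.5366, 0.5581]), (np.int64(226), [0.5702, 0.5916])]
-0.31 [(np.int64(204), [0.5365, 0.5576]), (np.int64(205), [0.5694, 0.5912])]
40.8583 [-0.47262695  0.48196947  0.21824005]
```

View pics/f.png

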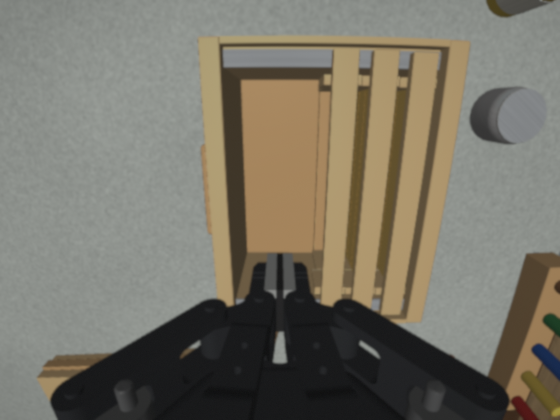

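The three bars are parallel at columns ~340, 378 and 415, and the spacing is ≈33.7 mm at both ends, so the frame is snug. Handing in.

```bash
python3 -c "
from h import *
robot.sleep(.3); print(robot.close_job())"
```

```text
the job is handed in; nothing more can be done
None
```

The empty frame is off the rack and hangs on the box runners, measured snug (about 34 mm bar spacing at both ends) against the nearer frame; the job was handed in at about 41 s, but no verdict came back.

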